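Clamp a glued pencil box in the cam-lever jig

TASK

The wooden pencil box in the steel tray is freshly glued and has to be clamped lengthwise in the gluing jig. Flip the jig's red cam lever up to free the sliding jaw, push that jaw open wide enough for the box, and set the box flat on the bed, gently and open side up, its length running from jaw to jaw and centred across the jaws; then slide the jaw up slowly so that both jaws touch the box's ends, and flip the lever fully down to lock it. Do not bang or crush the box, and leave everything else where it is.

Things in the scene. Friction and masses are not known exactly. Their poses are not given: they have to be found in the camera images.
- jig: Gluing jig fixed to the table: plywood bed 110 (x) x 320 (y) x 18 thick, origin under the bed's centre, z up. Its bed top is 18 above the table. Blue fixed jaw at the +y end, 62 wide in x, 42 high above the bed, its inner face at y = +125. A blue sliding jaw (same width and height) runs along y on the centre line x = 0, facing +y.
- jaw (a joint): Sliding jaw position in m, 0 to 0.095, growing as it opens (moves to the jig's -y). The gap between the jaw faces is 0.060 + this value. Friction about 4 N when free; bring it onto the work slowly (some 30 mm/s), stiff jaws bang; a brake holds it fast while the lever is down.
- cam_lever (a joint): Red cam lever on the sliding jaw, in rad: 0 = fully down, level, pointing to the jig's -y, jaw locked; 1.5 = upright against its stop, jaw free (free above about 0.6). Hinge axis along the jig's x. It stays where it is left; friction 0.08 N m. Upright, it takes a push towards +y against its stop, so the jaw can be pushed along by it.
- jaw_face (a point): Centre of the sliding jaw's face, the one that touches the work (at height 39.5 above the table). The jaw plate is 18 thick behind it and reaches 60 above the table. Its frame is parallel to the jig's.
- lever_pivot (a point): Hinge axis of the lever, 50 above the table, 37 behind (-y of) the jaw face; aluminium cheeks 36 wide over all in x, reaching 62 above the table and 11 either side of the pivot in y.
- lever_grip (a point): Middle of the lever's red grip, 75 from the pivot; the grip is 18 wide (along the jig's x), 12 thick, and runs from 50 to 100 from the pivot; below it the lever is 12 wide. When level its underside is 26 above the bed.
- pencil_box: Open-topped wooden pencil box, 120 (x) x 56 (y) x 45 high, walls and floor 6, about 0.22 kg, loose; origin under its centre, z up. It starts in the tray. Either end may face either jaw.
- tray: Fixed steel tray, 200 (x) x 310 (y), rim 20 high, wall and floor 4; origin under its centre.
- glue_stick: lying white glue stick with orange cap, diameter 26, length 94 along its x; origin under its middle. Bystander in the tray, loose.
- offcut: dark wooden offcut 90 (x) x 28 (y) x 20 high; origin under its centre. Bystander in the tray, loose.
- glue_bottle: yellow glue bottle with red cap, standing, diameter 56, height 140; origin under its centre. Bystander, loose.
- tape_dispenser: black desk tape dispenser 150 (x) x 55 (y) x 90 high; origin under its centre. Bystander, loose.
- tape_roll: cream roll of tape lying flat, outer diameter 64, 20 high; origin under its centre. Bystander beside the jig, loose.
- ruler: steel ruler lying flat, 200 (y) x 30 (x) x 4; origin under its centre. Bystander beside the jig, loose.
- scissors: scissors with red finger loops lying flat, 150 long along x (blades +x), 70 wide, 11 high. Bystander, loose.
- marker_bowl: Fixed steel bowl of markers, diameter about 120, 120 high; origin under its centre. Bystander.

How it is judged (in metres and radians):
On the way, in this order (a step that is already met when the one before it is completed fails the run):
1. the lever is flipped up (above 1.1 rad) (value of joint cam_lever above 1.1 rad), for 0.1 s.
2. the jaw is open wider than the box (gap over 122 mm) (value of joint jaw above 0.062 m), for 0.1 s.
3. the box stands flat on the bed between the jaws (x of pencil_box in the frame of jig between -0.013 and 0.013 m and z of pencil_box in the frame of jig between 0.014 and 0.022 m and y of pencil_box in the frame of jig between 0.03 and 0.075 m and angle between pencil_box's own z axis and vertical below 0.05 rad), for 0.2 s.
At the end, for the whole second after the job is handed in: The lever is down within 0.2 rad; the box stands upright and still on the jig's bed, its length along the slide within 0.06 rad, centred across the jaws within 13 mm, and the gap between the jaws is at most 122.5 mm (the box is 120 long), so that both touch it or nearly so (x of pencil_box in the frame of jig between -0.013 and 0.013 m and z of pencil_box in the frame of jig between 0.014 and 0.022 m and y of pencil_box in the frame of jig between 0.045 and 0.075 m and angle between pencil_box's own z axis and vertical below 0.05 rad and value of joint jaw between 0.057 and 0.0625 m and value of joint cam_lever below 0.2 rad and angle between the x axis of pencil_box and the y axis of jig, either way round below 0.06 rad and linear speed of pencil_box below 0.02 m/s).
It fails at once if a loose bystander is moved more than 40 mm (distance of any of glue_stick, offcut, glue_bottle, tape_dispenser, tape_roll, ruler, scissors from where it was at the start of the episode above 0.04 m).
It fails at once if the box is banged or crushed against the jig (contact forces of bed and jaws on it adding up to over 120 N) (contact force between pencil_box and jig above 120 N).
It also fails if it takes over 72 s, if anything falls off the work surface, if the arm or the gripper's body presses on something with over 40 N, if the wrist force passes 120 N, or if a joint passes its speed limit or range.

ROBOT

A 6-joint arm with a two-finger parallel gripper is mounted at the origin on the work surface. World frame = base frame: x ahead of the robot, y to its left, z up, the work surface at z = 0. Lengths are in m, angles in degrees, forces in N, time in s.
With the tool pointing down it reaches from about 0.3 to 0.85 m from the base axis. Payload 4.2 kg.
Tool frame: the origin (TCP) lies at the very end of the fingers, on their centre line; the grasp point (between the pads) lies 19 mm behind it; z points along the fingers, y is the line along which they close (so a half turn about z gives the same grasp; the last joint's range is limited). The gripper opens to 91 mm and grips with 3 to 60 N. Pads are 32 mm wide; open, the fingers measure 118 mm over their backs; the gripper's body (76 mm by 178 mm) begins 60 mm behind the grasp point.
Start: joints at [-74.141, 18.312, 89.639, -0, 72.044, -1.146], TCP at [0.168, -0.55, 0.214] pointing down, gripper open.
Joint ranges: [-177.97, 177.97], [-48.28, 115.42], [12.27, 149.76], [-77.06, 257.06], [2.81, 150.46], [-146.56, 146.56]. Speed limits (degrees/s): [147.25, 147.25, 180, 180, 180, 180].

INTERFACE

Orientations are given as [roll, pitch, yaw] about the fixed x, y, z axes, in that order (R = Rz(yaw) Ry(pitch) Rx(roll)).
In Python, from rig import bot gives the robot as it stands. Calls block until the motion is done:
- bot.move_to(position, orientation): joint-space move of the TCP to a pose.
- bot.move_straight(position, rate=0.15, orientation=None, max_force=None): straight line of the TCP; orientation=None keeps the orientation; rate is the mean speed in m/s. With max_force (N) it stops when the force on the tool has changed by that much, and returns True; else False.
- bot.set_joints(angles): joint-space move.
- bot.open_gripper() and bot.gripper_close(newtons=None): open the fingers fully, or close them until they stop; newtons is the grip in N (None keeps the last).
- bot.sleep(seconds).
- bot.ik(position, orientation): joint angles nearest the present ones, or None.
- bot.observe(): the state.
- bot.camera(name): name is "side" or "top"; returns a dict with "image" (420x560x3 uint8, blue, green, red), "K" (3x3 intrinsics, pixels), "R" (3x3) and "t" (3): a world point X has camera coordinates R X + t. Camera axes: x right, y down, z forward; pixel columns grow to the right and rows downward; lengths in m; the calibration is good to about 2 mm. A picture is of the moment at which its call begins. There is no depth.
A pose or a line that the arm cannot do raises bot.IKError and nothing moves.
- bot.close_job(): hands the job in; it is judged then, once.
Trained networks look in a picture, given as the dict that the camera call returned (one of the last four; its "shot" number tells which), for a name from the list of things; names that differ only in an ending like _2 or _b are one class to them, and where a whole thing is asked for, a point or a joint stands for the part that bears it (a point fixed in the world has none). Each returns a list of dicts, best first, with "confidence" (0 to 1); they miss things now and then, are a little off and sometimes report something else, mostly with a low value. They report only what shows in the picture. A call takes as long as a camera call.
- bot.find_in(label, picture): "bbox" ([centre column, centre row, width, height] in pixels, round what is visible of it).
- bot.pinpoint(label, picture): "location" ([column, row] in pixels: a listed point, or the origin of a listed thing).
The state is a dict: "time": time; "joints": joint angles; "dq": joint speeds; "effort": joint torques, N m; "tcp_pos": TCP position; "eef_rot": TCP orientation; "ft_force": force on the tool from outside, world axes, zero at the start; "moment": the same for the moment, N m; "width": finger opening in m; "gripper_force": force on a finger pad.
Only numpy, scipy, OpenCV 4.12 (cv2) and the standard library are available. Lean on these libraries where they do the work, as an engineer would, in place of code of your own. Each camera call takes 0.05 s, during which the arm holds its last target. There are 200 camera calls.

## Working session

There is one attempt and no reset: what is moved stays moved. The work goes in short steps, each a Python script; the robot and the scene stay as the last script left them, time stands still between calls to the robot, and variables do not carry over. Pictures are saved under pics/ and viewed, at most 10 in all, crops included, and the job is handed in when it is done.

```bash
ls; mkdir -p pics; cat > h.py <<'E'
import numpy as np, cv2
from rig import bot
def pix2ray(p,uv):
    R=np.array(p["R"]);t=np.array(p["t"]);K=np.array(p["K"])
    d=R.T@np.linalg.solve(K,[uv[0],uv[1],1.]);return -R.T@t,d/np.linalg.norm(d)
def tri(ps,uvs):
    A=np.zeros((3,3));b=np.zeros(3);L=[]
    for p,u in zip(ps,uvs):
        c,d=pix2ray(p,u);M=np.eye(3)-np.outer(d,d);A+=M;b+=M@c;L.append((c,d))
    X=np.linalg.solve(A,b);return X,max(np.linalg.norm((np.eye(3)-np.outer(d,d))@(X-c)) for c,d in L)
def plane(p,uv,z):
    c,d=pix2ray(p,uv);return c+d*(z-c[2])/d[2]
def proj(p,X):
    q=np.array(p["K"])@(np.array(p["R"])@np.array(X)+np.array(p["t"]));return q[:2]/q[2]
E
python3 - <<'E'
from h import *
np.set_printoptions(precision=4,suppress=True)
P={n:bot.camera(n) for n in("top","side")}
for n,p in P.items():
    cv2.imwrite(f"pics/{n}0.png",p["image"]);c,_=pix2ray(p,(280,210));print(n,c)
for l in "jig jaw_face lever_pivot lever_grip pencil_box tray glue_stick offcut glue_bottle tape_dispenser tape_roll ruler scissors marker_bowl".split():
    D={n:bot.pinpoint(l,p) for n,p in P.items()}
    print(l,[(n,np.round(D[n][0]["location"],1),round(D[n][0]["confidence"],2)) for n in D if D[n]])
    if all(D.values()): print("   ",*tri(P.values(),[D[n][0]["location"] for n in P]))
print(bot.observe())
E
```

```text
pics
top [0.4448 0.0078 1.1871]
side [0.2239 0.4094 0.6564]
jig [('top', array([207.5, 242.5]), 0.89), ('side', array([235.5, 292.2]), 0.69)]
    [ 0.5231  0.1939 -0.0065] 0.0018750149790998799
jaw_face [('top', array([180.9, 239.6]), 0.73), ('side', array([205.3, 301.2]), 0.7)]
    [0.5307 0.2521 0.0304] 0.0008925040481711849
lever_pivot [('top', array([194. , 242.5]), 0.92), ('side', array([223.1, 281.7]), 0.96)]
    [0.5209 0.2153 0.0619] 0.00039362186824007633
lever_grip [('top', array([229.4, 242.7]), 0.92), ('side', array([254.2, 257.6]), 0.56)]
    [0.5209 0.1372 0.0489] 0.0018056082861910407
pencil_box [('top', array([366.3, 238.3]), 0.96), ('side', array([351.5, 183.2]), 0.78)]
    [ 0.5256 -0.1873 -0.0029] 0.0018381330108776493
tray [('top', array([375.3, 241.7]), 0.76), ('side', array([352.7, 180.5]), 0.68)]
    [ 0.5244 -0.2057 -0.0086] 0.0060942635402120434
glue_stick [('top', array([323.2, 240.1]), 0.77), ('side', array([162.1, 211.1]), 0.69)]
    [0.5683 0.0829 0.1909] 0.16112685104814556
offcut [('top', array([424.6, 247.3]), 0.61), ('side', array([389.7, 156.4]), 0.8
[... 670 characters left out ...]
y([254.8, 141.9]), 0.78)]
    [ 0.7947 -0.142  -0.0021] 0.0012486265150455015
marker_bowl [('top', array([222.3, 138. ]), 0.77), ('side', array([163.7, 211.1]), 0.87)]
    [ 0.7833  0.1596 -0.0071] 0.0009466345952750131
{'time': 1.5, 'joints': array([-74.1391,  18.3116,  89.6381,  -0.0016,  72.0444,  -1.1479]), 'dq': array([ 0.0325, -0.0579, -0.0936,  0.0424, -0.0329, -0.0636]), 'effort': array([ -0.0001, -41.2349, -23.2228,   0.0729,   0.0377,  -0.    ]), 'tcp_pos': array([ 0.1682, -0.5499,  0.214 ]), 'eef_rot': array([179.9941,   0.0017,  17.0093]), 'ft_force': array([0.6074, 0.5659, 0.3317]), 'moment': array([ 0.033 ,  0.0556, -0.024 ]), 'gripper_force': 0.0, 'width': 0.09146154671089807}
```

View pics/top0.png

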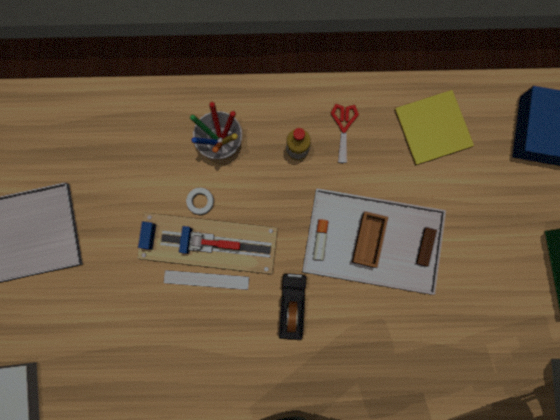

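View pics/side0.png

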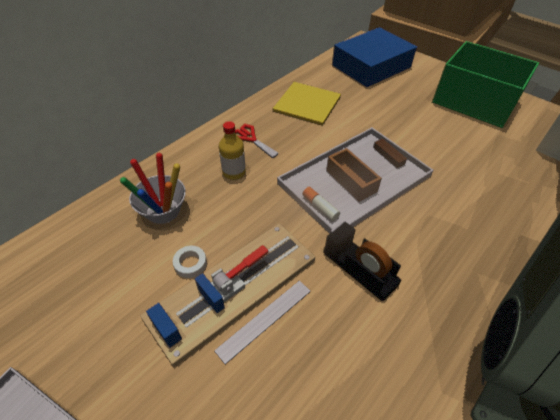

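The top view shows the jig with the fixed jaw at (147,236), the sliding jaw at (186,240) and the red lever to (240,246). The box is at (369,240), between the glue stick and the offcut, and the image's right is world -y. Next I'll measure orientations by colour segmentation and an enlarged crop.

```bash
python3 - <<'E'
from h import *
np.set_printoptions(precision=4,suppress=True)
P={n:bot.camera(n) for n in("top","side")}
p=P["top"];im=p["image"]
a=cv2.resize(im[205:280,130:285],None,fx=5,fy=5,interpolation=cv2.INTER_CUBIC)
b=cv2.resize(im[185:295,300:455],None,fx=5,fy=5,interpolation=cv2.INTER_CUBIC)
cv2.imwrite("pics/jig.png",np.clip(a*1.6,0,255).astype(np.uint8));cv2.imwrite("pics/box.png",np.clip(b*1.6,0,255).astype(np.uint8))
hsv=cv2.cvtColor(im,cv2.COLOR_BGR2HSV)
def seg(lo,hi,roi,z,hs=hsv,pp=p):
    m=cv2.inRange(hs,lo,hi);r=np.zeros_like(m);x0,y0,x1,y1=roi;r[y0:y1,x0:x1]=m[y0:y1,x0:x1]
    n,l,s,c=cv2.connectedComponentsWithStats(r)
    for i in range(1,n):
        if s[i,4]<25: continue
        pts=np.argwhere(l==i)[:,::-1].astype(float)
        W=np.array([plane(pp,u,z)[:2] for u in pts])
        rc=cv2.minAreaRect((W*1000).astype(np.float32));print(s[i],np.array(rc[0]),rc[1],rc[2],"mean",W.mean(0))
print("blue z.06");seg((100,100,30),(130,255,255),(130,205,285,280),.06)
print("red z.05");seg((0,150,80),(8,255,255),(130,205,285,280),.056);seg((172,150,80),(180,255,255),(130,205,285,280),.056)
print("box z.049");seg((3,90,20),(20,255,255),(345,200,400,280),.049)
print("offcut");seg((3,60,10),(20,255,255),(405,200,440,280),.024)
for q in("jaw_face","lever_pivot","lever_grip","jig","pencil_box"):
    X=[]
    for k in range(2):
        PP={n:bot.camera(n) for n in P}
        D=[bot.pinpoint(q,x) for x in PP.values()]
        if all(D): print(q,tri(PP.values(),[d[0]["location"] for d in D])[0])
print(bot.observe()["time"])
E
```

```text
blue z.06
[139 222  14  27 279] [539.7089 325.8206] (25.439653396606445, 59.06513595581055) 83.33219146728516 mean [0.5396 0.326 ]
[180 227  11  26 209] [528.2422 237.4866] (20.336990356445312, 57.97990798950195) 81.60111999511719 mean [0.528  0.2371]
red z.05
[202 239  38  10 224] [516.5915 155.8561] (85.45907592773438, 16.047809600830078) 84.36227416992188 mean [0.5168 0.1519]
box z.049
[ 352  212   36   55 1328] [ 521.6834 -185.4147] (58.778038024902344, 120.23149871826172) 75.10887145996094 mean [ 0.5212 -0.1854]
offcut
[405 200  35   9 221] [ 604.0112 -316.9857] (80.42648315429688, 19.086660385131836) 88.89888000488281 mean [ 0.6065 -0.3233]
[417 228  20  38 455] [ 503.7831 -320.7553] (28.746173858642578, 88.18885040283203) 73.58784484863281 mean [ 0.5037 -0.321 ]
[437 260   3  20  40] [ 449.9007 -345.3461] (4.626167297363281, 44.01081085205078) 86.5877685546875 mean [ 0.4446 -0.3458]
jaw_face [0.5299 0.2513 0.0496]
jaw_face [0.5282 0.2476 0.0415]
lever_pivot [0.5238 0.213  0.0579]
lever_pivot [0.5249 0.2094 0.0569]
lever_grip [0.5192 0.1395 0.0541]
lever_grip [0.5218 0.1379 0.0401]
jig [ 0.5254  0.1939 -0.005 ]
jig [ 0.5263  0.1921 -0.0083]
pencil_box [ 0.5237 -0.1904  0.0066]
pencil_box [ 0.5223 -0.1868  0.0076]
3.6
```

View pics/jig.png

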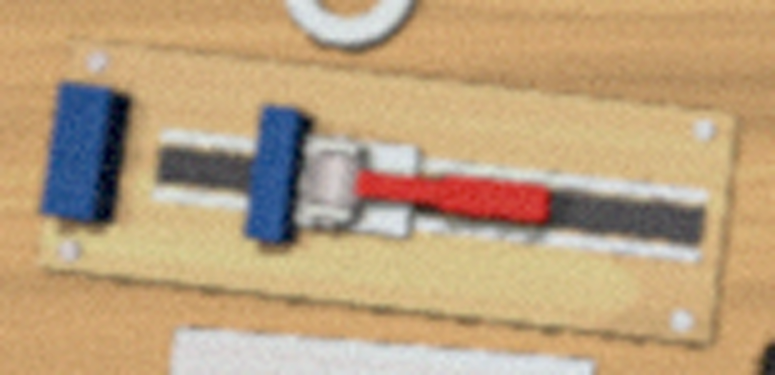

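View pics/box.png

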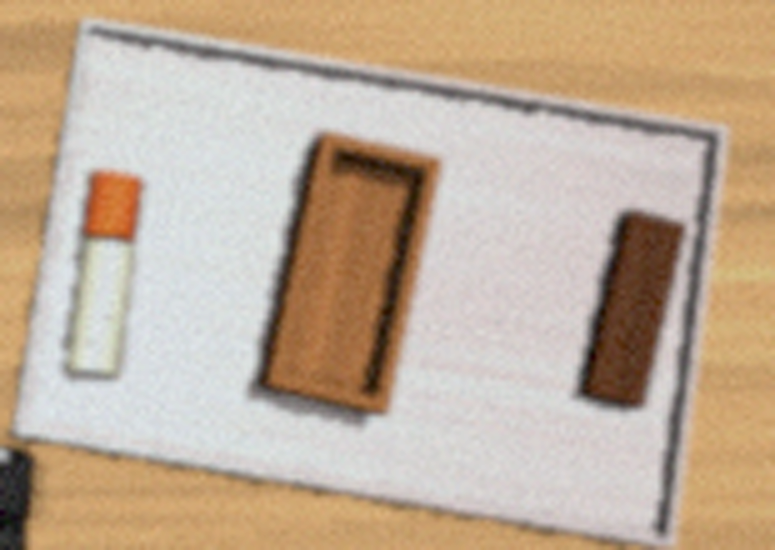

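The jig crop gives the bed corners (72,40), (738,115), (713,345), (42,268). The box crop gives the rim corners (322,133), (440,158), (385,412), (265,382). I'll fit both poses and check them against the side view.

```bash
python3 - <<'E'
from h import *
np.set_printoptions(precision=4,suppress=True)
P={n:bot.camera(n) for n in("top","side")};p=P["top"];S=P["side"]
def W(c,off,z): return np.array([plane(p,((u-2)/5+off[0],(v-2)/5+off[1]),z)[:2] for u,v in c])
def fit(model,W):
    m=np.array(model);mc=m-m.mean(0);wc=W-W.mean(0);H=mc.T@wc
    a=np.arctan2(H[0,1]-H[1,0],H[0,0]+H[1,1]);R=np.array([[np.cos(a),-np.sin(a)],[np.sin(a),np.cos(a)]])
    t=W.mean(0)-R@m.mean(0);return t,a,np.linalg.norm(W-(m@R.T+t),axis=1)
j=W([(72,40),(738,115),(713,345),(42,268)],(130,205),.018)
jm=[(.055,.16),(.055,-.16),(-.055,-.16),(-.055,.16)]
t,a,r=fit(jm,j);print("jig",t,np.degrees(a),r)
b=W([(322,133),(440,158),(385,412),(265,382)],(300,185),.049)
bm=[(.06,.028),(.06,-.028),(-.06,-.028),(-.06,.028)]
tb,ab,rb=fit(bm,b);print("box",tb,np.degrees(ab),rb)
im=S["image"].copy()
def draw(t,a,m,z):
    c,s=np.cos(a),np.sin(a)
    q=[proj(S,[t[0]+c*x-s*y,t[1]+s*x+c*y,z]) for x,y in m]
    return np.array(q)
A=draw(t,a,jm,.018);B=draw(tb,ab,bm,.049)
x0,y0,k=135,130,2.5
big=cv2.resize(im[y0:y0+235,x0:x0+305],None,fx=k,fy=k,interpolation=cv2.INTER_CUBIC)
big=np.clip(big*1.6,0,255).astype(np.uint8)
for Q in(A,B): cv2.polylines(big,[np.int32((Q-[x0-.5,y0-.5])*k)],True,(0,255,0),1)
cv2.imwrite("pics/chk.png",big)
c,s=np.cos(a),np.sin(a)
for n,X in dict(face=(.5285,.2495),pivot=(.5235,.2124),grip=(.5206,.1380)).items():
    d=np.array(X)-t;print(n,c*d[0]+s*d[1],-s*d[0]+c*d[1])
E
```

```text
jig [0.5221 0.1908] -7.453851686806929 [0.0006 0.0016 0.0009 0.0022]
box [ 0.5226 -0.1869] -14.717012531851013 [0.0014 0.0002 0.0004 0.0008]
face -0.0012917631153400739 0.059027554339117425
pivot -0.001436617486668172 0.021592423549829307
grip 0.005339621953393435 -0.05255508199857706
```

View pics/chk.png

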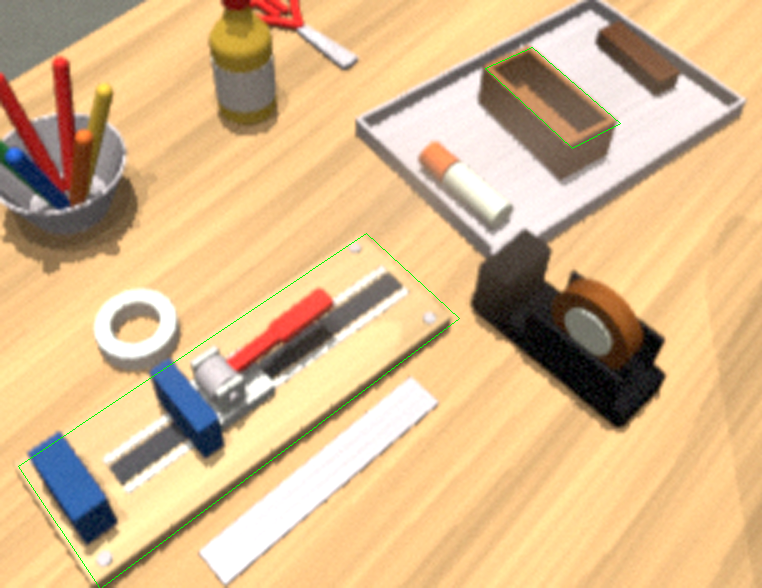

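The overlay fits both the bed and the box rim to within about 2–3 mm, and face, pivot and grip agree with the 37 and 75 mm offsets (jaw ≈ 6 mm). Next I'll flip the lever and open the jaw.

```bash
cat >> h.py <<'E'
JT=np.array([.5221,.1908]);JA=np.radians(-7.454)
def J(x,y,z):
    c,s=np.cos(JA),np.sin(JA);return [JT[0]+c*x-s*y,JT[1]+s*x+c*y,z]
def Ji(X):
    c,s=np.cos(JA),np.sin(JA);d=np.array(X[:2])-JT;return np.array([c*d[0]+s*d[1],-s*d[0]+c*d[1],X[2]])
O=[180,0,90+np.degrees(JA)]
def look():
    np.set_printoptions(precision=4,suppress=True)
    P=[bot.camera(n) for n in("top","side")]
    for q in("jaw_face","lever_pivot","lever_grip","pencil_box"):
        D=[bot.pinpoint(q,x) for x in P]
        if all(D):
            X,e=tri(P,[d[0]["location"] for d in D]);print(q,Ji(X),round(e,4))
    return P
def st(): o=bot.observe();print("t",round(o["time"],2),"F",o["ft_force"],"w",o["width"],"jig",Ji(o["tcp_pos"]));return o
E
python3 - <<'E'
from h import *
yp=.022
bot.move_to(J(0,yp-.075,.12),O)
st()
bot.move_straight(J(0,yp-.075,.033),.15,max_force=15)
bot.gripper_close(6);st()
for th in np.linspace(0,1.5,9)[1:]:
    bot.move_straight(J(0,yp-.075*np.cos(th),.033+.075*np.sin(th)),.08)
st()
bot.open_gripper()
bot.move_straight(J(0,yp-.005,.24),.25)
P=look();st()
for n,p in zip("ts",P): cv2.imwrite(f"pics/flip_{n}.png",p["image"])
E
```

```text
t 6.44 F [-0.75306608  0.23591396 -0.1716437 ] w 0.0913484703875281 jig [ 0.00041146 -0.05361864  0.12010011]
t 8.28 F [ 5.60801638 -2.99581557 -1.50298183] w 0.01754144453066733 jig [ 0.00325436 -0.05284401  0.03368808]
t 10.88 F [ 7.22527533 -0.85090021  2.80301829] w 0.017931531431616955 jig [0.00317225 0.01772867 0.10884578]
jaw_face [0.0029 0.0553 0.0457] 0.003
lever_pivot [-0.0033  0.0209  0.0577] 0.0007
pencil_box [ 0.0552 -0.3756 -0.0034] 0.0007
t 13.23 F [ 0.0709  0.1944 -0.3468] w 0.09115747278816999 jig [-0.      0.017   0.2397]
```

```bash
python3 - <<'E'
import re
s=open('h.py').read().replace("JT=np.array([.5221,.1908])","JT=np.array([.5221,.1908])+.003*np.array([.9915,-.1297])")
open('h.py','w').write(s)
import cv2
a=cv2.resize(cv2.imread("pics/flip_s.png")[200:370,130:330],None,fx=2.5,fy=2.5)
b=cv2.resize(cv2.imread("pics/flip_t.png")[200:285,130:285],None,fx=500/155,fy=500/155)
cv2.imwrite("pics/flip.png",cv2.vconcat([a[:, :500],b[:175,:500]]))
E
```

```text
(no output)
```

View pics/flip.png

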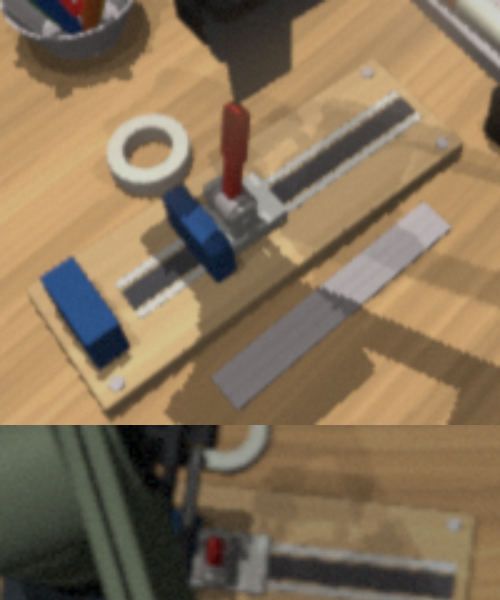

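The lever stands upright at about (235,150) in the crop and the jaw hasn't moved. Now I'll push the jaw open.

```bash
python3 - <<'E'
from h import *
bot.gripper_close(10)
bot.move_straight(J(0,.088,.2),.3,orientation=O)
print(bot.move_straight(J(0,.088,.042),.15,max_force=12));st()
print(bot.move_straight(J(0,-.008,.042),.05,max_force=25));st()
bot.move_straight(J(0,.005,.042),.1)
bot.move_straight(J(0,.03,.25),.25)
bot.open_gripper()
bot.move_to([.5226,-.1869,.25],[180,0,-14.7])
P=look();st()
E
```

```text
False
t 16.23 F [ 0.48163588 -0.14349044  0.88847321] w 0.00045908244412123966 jig [0.00072169 0.08831984 0.04306289]
False
t 18.29 F [-0.46777357  2.62793917  0.92736222] w 0.0005221603126058098 jig [-5.23479025e-05 -8.05517744e-03  4.20282174e-02]
lever_pivot [-0.0083 -0.0614  0.0732] 0.006
lever_grip [ 0.0022 -0.0726  0.1181] 0.0003
pencil_box [ 0.0446 -0.3684  0.0151] 0.0044
t 22.97 F [-0.0549 -0.0445  0.9441] w 0.09115116568275333 jig [ 0.0466 -0.3743  0.25  ]
```

```bash
python3 - <<'E'
from h import *
ob=[180,0,-14.7]
c=[.5241,-.1869]
bot.move_straight([*c,.06],.25)
print(bot.move_straight([*c,.018],.1,max_force=8))
bot.gripper_close(18);o=st();print(o["tcp_pos"],o["eef_rot"])
bot.move_straight([*c,.06],.1);st()
bot.move_straight([*c,.25],.3)
bot.move_to(J(0,.058,.25),O)
bot.move_straight(J(0,.058,.10),.2)
P=look();st()
a=[cv2.resize(p["image"][y:y+190,x:x+260],None,fx=1.5,fy=1.5) for p,(x,y) in zip(P,((110,150),(100,190)))]
cv2.imwrite("pics/hold.png",np.clip(cv2.hconcat(a)*1.5,0,255).astype(np.uint8))
E
```

```text
False
t 25.07 F [-0.43753848 -0.38175545  1.4427946 ] w 0.05582877167589527 jig [ 0.04806069 -0.37433021  0.01818456]
[ 0.52416712 -0.18699089  0.01818456] [ 1.79992392e+02 -1.46948951e-02 -1.46959898e+01]
t 25.64 F [-0.18054966  0.47005089 -2.70828207] w 0.05568813189656131 jig [ 0.0474806  -0.37411379  0.05959885]
jaw_face [-0.0018 -0.0296  0.0452] 0.0009
lever_pivot [ 0.0408 -0.0206  0.0811] 0.0621
lever_grip [ 0.0024 -0.0752  0.1168] 0.0015
pencil_box [0.0037 0.0615 0.0772] 0.0002
t 29.43 F [-0.2708 -0.265  -2.1953] w 0.055970976043055544 jig [0.     0.0581 0.1002]
```

View pics/hold.png

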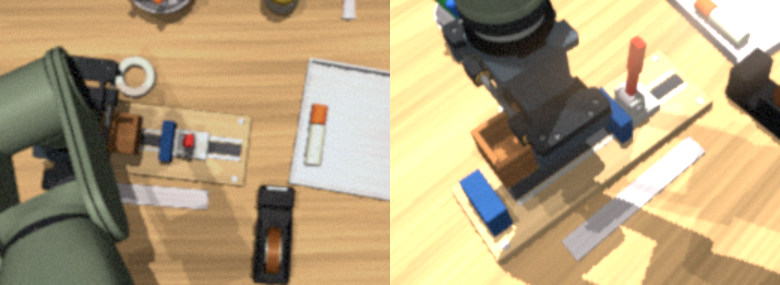

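The box is held level between the jaws and the lever is up. I'll place it slightly nearer the sliding jaw for clearance.

```bash
python3 - <<'E'
from h import *
bot.move_straight(J(0,.052,.042),.12)
print(bot.move_straight(J(0,.052,.029),.02,max_force=4));o=st()
bot.open_gripper();st()
bot.move_straight(J(0,.052,.12),.2)
bot.gripper_close(10)
bot.move_straight(J(0,.0,.25),.3)
bot.move_straight(J(0,-.115,.25),.3)
P=look();st()
a=[cv2.resize(p["image"][y:y+190,x:x+260],None,fx=1.5,fy=1.5) for p,(x,y) in zip(P,((110,150),(100,190)))]
cv2.imwrite("pics/placed.png",np.clip(cv2.hconcat(a)*1.5,0,255).astype(np.uint8))
E
```

```text
True
t 30.58 F [-0.09391891  0.13282019  4.12594657] w 0.05589129959742171 jig [5.70826088e-05 5.20514430e-02 3.19799154e-02]
t 31.28 F [ 0.16238876 -0.07229449  0.41175954] w 0.09146617445491904 jig [-0.00091517  0.05146353  0.03088989]
pencil_box [-0.003   0.0558  0.0174] 0.0035
t 34.89 F [-0.2445  0.5171 -0.2758] w 0.000321412938900738 jig [-0.     -0.1146  0.25  ]
```

View pics/placed.png

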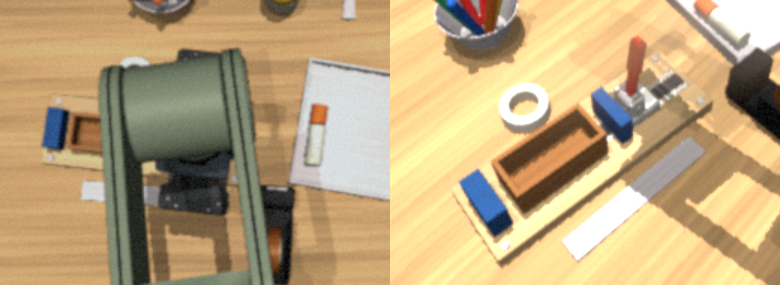

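The box sits flat and square between the jaws with clearance at both ends. I'll close the jaw slowly by pushing the lever.

```bash
python3 - <<'E'
from h import *
bot.move_straight(J(0,-.115,.092),.2,max_force=10)
print(bot.move_straight(J(0,-.078,.092),.05,max_force=10));st()
print(bot.move_straight(J(0,-.040,.092),.025,max_force=11));st()
P=look()
a=[cv2.resize(p["image"][y:y+190,x:x+260],None,fx=1.5,fy=1.5) for p,(x,y) in zip(P,((110,150),(100,190)))]
cv2.imwrite("pics/closed.png",np.clip(cv2.hconcat(a)*1.5,0,255).astype(np.uint8))
E
```

```text
False
t 36.73 F [ 0.31090875 -0.7325157   0.29788625] w 0.0006534773858337071 jig [-0.00022595 -0.07760058  0.09173148]
True
t 37.61 F [ 0.43590325 -4.88589249  3.01806201] w 0.00017030629818546266 jig [-0.00033801 -0.06024737  0.09166548]
pencil_box [ 0.9667 -0.3827 -1.9789] 0.1056
```

View pics/closed.png

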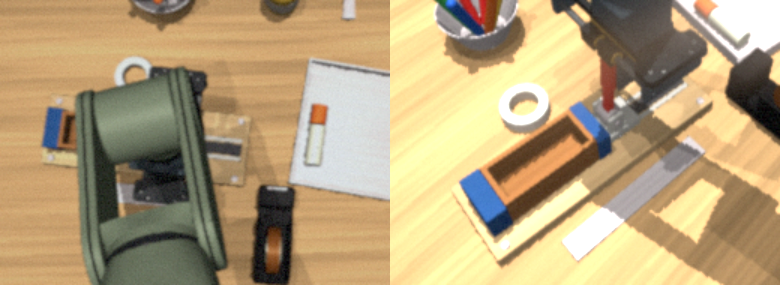

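The side view shows both jaws against the box ends. I'll add a short firming push, then flip the lever down.

```bash
python3 - <<'E'
from h import *
print(bot.move_straight(J(0,-.045,.092),.015,max_force=11));st()
bot.move_straight(J(0,-.085,.10),.15)
bot.move_straight(J(0,-.085,.25),.3)
bot.move_straight(J(0,.005,.25),.3)
bot.move_straight(J(0,.005,.118),.2,max_force=10);st()
yp=-.032
for th in np.linspace(1.5,0.0,10):
    y=yp-.072*np.cos(th)+.006*np.sin(th)+.016; z=.05+.072*np.sin(th)+.006*np.cos(th)
    if bot.move_straight(J(0,y,z),.06,max_force=15): print("stop",th);break
st()
print(bot.move_straight(J(0,yp-.06,.048),.03,max_force=12));st()
bot.move_straight(J(0,yp-.06,.25),.3)
bot.set_joints([-74.1,18.3,89.6,0,72,-1.1])
P=look();st()
a=[cv2.resize(p["image"][y:y+190,x:x+260],None,fx=1.5,fy=1.5) for p,(x,y) in zip(P,((110,150),(100,190)))]
cv2.imwrite("pics/done.png",np.clip(cv2.hconcat(a)*1.5,0,255).astype(np.uint8))
E
```

```text
True
t 38.54 F [ 0.08856257 -3.90660607  3.12716706] w 0.0004977544740039786 jig [-0.0009363  -0.06068211  0.09103593]
t 40.77 F [0.31273534 0.76244034 0.55628205] w 0.0002933491121694392 jig [0.00071695 0.00478528 0.11887806]
stop 0.0
t 44.36 F [-1.36286193  0.69598155  7.34850652] w 0.00048375803977036087 jig [ 0.000698   -0.08771902  0.05629054]
True
t 44.57 F [-1.93246387  0.94665565  9.01044498] w 0.00042491561830475483 jig [ 0.00072522 -0.08770552  0.0563062 ]
jaw_face [-0.0062  0.0079  0.0513] 0.0014
lever_pivot [-0.0046 -0.0282  0.0683] 0.0046
lever_grip [-0.     -0.0997  0.0491] 0.0001
pencil_box [-0.0859 -0.0458  0.3597] 0.0752
t 48.47 F [ 0.3563 -0.6882  0.8945] w 0.0005747961456952571 jig [-0.2572 -0.7807  0.2144]
```

View pics/done.png

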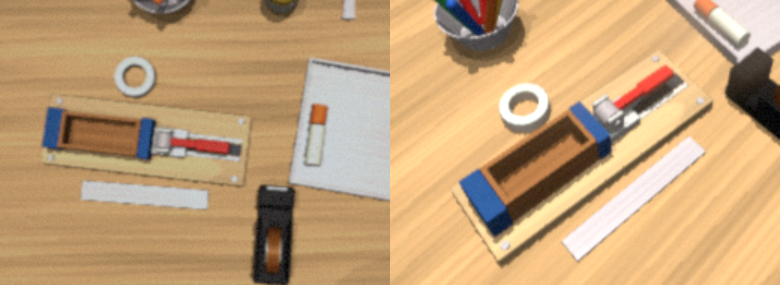

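The lever is level (press stopped at 56 mm, as it must be) and the box is clamped and square in the picture. I'll check the jaw gap numerically before handing in.

```bash
python3 - <<'E'
from h import *
acc=[]
p=[bot.camera("top") for _ in range(6)]
im=np.mean([q["image"].astype(float) for q in p],0);p=p[0]
# profile along jig y at top height, several x lines: blueness = B-R
ys=np.arange(-.03,.16,.0005)
pr=np.zeros(len(ys));f=(im[...,0]-im[...,2]).astype(np.float32)
for x in np.arange(-.02,.0201,.004):
    uv=np.array([proj(p,J(x,y,.06)) for y in ys],np.float32)
    pr+=cv2.remap(f,uv[:,:1].copy(),uv[:,1:].copy(),cv2.INTER_LINEAR)[:,0]
pr/=11;h=(pr.max()+np.median(pr[(ys>.03)&(ys<.1)]))/2
s=np.where(np.diff(np.sign(pr-h)))[0];print(ys[s],np.diff(ys[s]))
E
```

```text
[-0.015   0.006   0.1275  0.15  ] [0.021  0.1215 0.0225]
```

```bash
python3 -c "
from rig import bot
print(bot.close_job())"
```

```text
the job is handed in; nothing more can be done
None
```

The box is clamped lengthwise in the jig, open side up, with the lever fully down. A picture check put the jaw gap at about 121.5 mm (limit 122.5). I handed the job in at about 49 s of the 72 s allowed, and no verdict was returned.

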